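Load the sample carrier and drop its gate latch

TASK

Make the jar with the yellow cap safe for transport: with the gate of the white carrier still open, stand the jar upright in the middle of the green mat inside. Then swing the blue gate fully shut, lifting the steel latch bar with the red tab over the striker and letting it drop all the way down into the slot of the catch. Keep the jar upright, and leave the grey-capped jar, the timer and the coverslip box where they are.

Things in the scene. Friction and masses are not known exactly. Their poses are not given: they have to be found in the camera images.
- carrier: White open-topped tray, fixed to the desk, 150 (x) x 200 (y) x 60 mm high with 8 mm walls at the back and both sides and an 8 mm floor; no roof. Origin: centre of its underside. Its x axis points from the open front (-x side, where the gate is) to the back wall; y is towards the hinge side; z up. Its yaw varies by up to 0.3.
- mat (a point): Centre of the top of the round green mat (80 mm diameter, top 10 mm above the desk) on the carrier's floor; it lies at the carrier's origin in x and y.
- gate_hinge (a point): Point on the gate's vertical hinge axis, 60 mm above the desk, at the front of the carrier's +y side: carrier frame (-71, 88, 60) mm. Fixed.
- gate (a joint): Angle of the blue gate (rad, 0 = shut, 1.0 = stop; starts at 0.4 to 0.75). Panel 8 mm thick, 11 to 60 mm above the desk; shut, it runs 161 mm from the hinge along the carrier's -y; opening swings its free end out to the carrier's -x. The stiff hinge (0.05 N m) stays where it is left.
- latch_pivot (a point): The latch bar's pivot on the gate's outer face, axis along the gate's normal: 58 mm from the hinge axis along the gate, 9 mm in front of the gate's mid-plane, 57 mm above the desk. Moves with the gate.
- latch_bar (a joint): Angle of the steel latch bar (rad, 0 = level on its stop, up to 0.6 = free end raised). 8 mm thick, 14 mm high; level it spans 50 to 64 mm above the desk. Its free end reaches 136 mm beyond the pivot, past the gate's free edge. It weighs 90 g and falls when let go.
- latch_tab (a point): Top centre of the red upright tab on the bar, 85 mm from the pivot towards the free end, 47 mm above the pivot (104 mm above the desk with the bar level). Tab 10 mm thick along the gate's normal (pinch it that way, so it can pivot between the pads), 18 mm wide along the gate, 40 mm tall above the bar. Axes: x gate's normal, inward; y along the bar to the pivot.
- catch_slot (a point): Bottom centre of the catch slot, 47 mm above the desk, carrier frame (-80, -91, 47) mm. Slot 14 mm wide (carrier x), 22 mm long (y), open at the top; its front lip (the striker, 5 mm) and back lip rise to 68 mm. A level bar hits the striker at a gate angle of about 0.1; raised 0.17 or more it clears. Gate shut and bar level: the bar lies mid-slot.
- jar_yellow: Specimen jar with yellow screw cap, 55 mm diameter, 68 mm high (body 52 mm diameter up to 54 mm), about 90 g. Origin: centre of its underside; z up.
- jar_grey: Specimen jar with pale grey cap, 46 mm diameter, 58 mm high; bystander. Origin: centre of its underside. The two jars may stand either side.
- timer: Flat white timer with buttons, 62 x 68 x 18 mm; bystander. Origin: centre of its underside.
- coverslip_box: Small white and green box, 36 x 48 x 19 mm; bystander. Origin: centre of its underside.

How it is judged:
By the outcome, as a careful person would: the job done as asked, in the order asked, and still so for the second after the job is handed in, with the robot touching nothing.
It also fails if it takes over 58 s, if anything falls off the work surface, if the arm or the gripper's body presses on something with over 40 N, if the wrist force passes 120 N, or if a joint passes its speed limit or range.

ROBOT

A 7-joint arm with a two-finger parallel gripper is mounted at the origin on a cart in front of the work surface, level with it; the furniture and walls round the work are solid. World frame = base frame: x ahead of the robot, y to its left, z up, the work surface at z = 0. Lengths are in m, angles in degrees, forces in N, time in s.
With the tool pointing down it reaches from about 0.35 to 0.9 m from the base axis. Payload 8.1 kg.
Tool frame: the origin (TCP) lies on the centre line of the jaws, within the pads' length; the fingertips stand r.tip_reach ahead of it and the grasp point (between the pads) is the TCP (r.tip_reach is the distance from the TCP to the fingertips, in m); z points along the fingers, y is the line along which they close (so a half turn about z gives the same grasp; the last joint's range is limited). The gripper opens to 92 mm and grips with 3 to 60 N. Pads are 19 mm wide; open, the fingers measure 130 mm over their backs; the gripper's body (75 mm by 190 mm) begins 47 mm behind the grasp point.
Start: joints at [-71.138, 24.895, 1.432, 90.138, -0.665, 64.973, -4.303], TCP at [0.262, 0.568, 0.246] pointing down, gripper open.
Joint ranges: [-149.89, 149.89], [-25.12, 119.58], [-72.63, 75.52], [4.76, 147.25], [-75.54, 255.54], [6.69, 114.76], [-157.13, 157.13]. Speed limits (degrees/s): [127.2, 127.2, 172.46, 172.46, 180, 180, 180].

INTERFACE

Orientations are given as [roll, pitch, yaw] about the fixed x, y, z axes, in that order (R = Rz(yaw) Ry(pitch) Rx(roll)).
In Python, from rig import r gives the robot as it stands.
- The arm moves only by the shell command python3 shift.py 'ROWS' [OPENING] [FORCE]. ROWS is a JSON list of rows, 1 to 10 of them, each of 6 numbers: dx, dy, dz in m, then a rotation vector rx, ry, rz in degrees; each row is the pose to reach, as a shift and turn from the pose commanded when the command began, along the tool's axes at that moment; what a row does not reach only later rows make up. A row lasts 1/12 s, in which the tool goes at most 0.0417 m and 7.16 degrees, less where a joint would pass 70% of its speed; a pose out of reach is approached as far as the arm can. OPENING is the finger opening in m, set as the command begins (- or left out keeps the last). The fingers move at their own pace and stop on an object; FORCE is the grip in N (left out, the last holds). Time passes only in rows, so rows that do not move let the fingers close. It prints the time, the measured TCP pose, the force, the opening and the grip force at its end.
- r.sense(): the state, without advancing time (a new reading comes with each control period).
- r.grab_frame(name): name is "scene" or "top" or "wrist"; returns the picture (480x640x3 uint8, blue, green, red); there is no depth.
- r.get_calibration(name): a dict with "fov_y" (degrees; the focal length in pixels is half the picture's height over the tangent of half this angle, whatever the lens; pixels are square), "cx", "cy" (the principal point, pixels), "view" (4x4, takes a point from world to camera coordinates). Camera axes: x right, y up, looking along -z (the intrinsics and any distortion apply to the point x, -y, -z); pixel columns grow to the right and rows downward; lengths in m; the calibration is good to about 2 mm. The wrist camera is an equidistant fisheye: a pixel r from the principal point sees the ray r / f radians off the axis. A picture is of the moment at which its call begins: read the wrist's pose just before it. get_calibration takes no time and is no camera call; for the wrist camera it gives the pose at the moment of the call.
- r.hand_in(): hands the job in; it is judged then, once.
The state is a dict: "time": time; "q": joint angles; "qvel": joint speeds; "joint_efforts": joint torques, N m; "ee_pos": TCP position; "tcp_rot": TCP orientation; "contact_force": force on the tool from outside, world axes, zero at the start; "ft_torque": the same for the moment, N m; "width": finger opening in m; "finger_force": force on a finger pad.
Only numpy, scipy, OpenCV 4.12 (cv2) and the standard library are available. Lean on these libraries where they do the work, as an engineer would, in place of code of your own. Each camera call takes 0.05 s, during which the arm holds its last target. There are 200 camera calls.

## Working session

There is one attempt and no reset: what is moved stays moved. The work goes in short steps, Python scripts to look and compute and a shell command to move; the robot and the scene stay as the last step left them, time stands still between calls to the robot, and variables do not carry over. Pictures are saved under pics/ and viewed, at most 10 in all, crops included, and the job is handed in when it is done.

```bash
ls; mkdir -p pics
cat > h.py <<'E'
import numpy as np,cv2
from rig import r
E
python3 - <<'E'
from h import *
s=r.sense();print(s,r.tip_reach)
a=[]
for n in("scene","top"):
    c=r.get_calibration(n);print(n,{k:(np.round(v,4).tolist()) for k,v in c.items()})
    f=r.grab_frame(n);cv2.imwrite(f"pics/{n}0.png",f)
E
```

```text
pics
rig.py
shift.py
{'time': 0.0, 'q': array([-71.13710792,  24.93608114,   1.43098703,  90.18918688,
        -0.66307191,  64.97498292,  -4.30220499]), 'qvel': array([ 0.0173744 , -0.05406747,  0.0029155 , -0.07151607, -0.02549821,
        0.08006681, -0.00803396]), 'joint_efforts': array([-1.57150491e-03, -6.67829847e+01,  9.83969830e-01, -3.14452672e+01,
       -6.06942200e-02,  4.26045607e-02,  1.79743392e-04]), 'ee_pos': array([0.26143084, 0.56715339, 0.24494845]), 'tcp_rot': array([-1.79908546e+02,  9.77911670e-03,  1.55255809e+02]), 'contact_force': array([-0.03378595,  0.46346968,  0.12733069]), 'ft_torque': array([-0.03464313,  0.00235528, -0.00473927]), 'finger_force': 0.0, 'width': 0.09206299575085886} 0.019
scene {'fov_y': 56.5754, 'cx': 317.6462, 'cy': 242.1638, 'view': [[0.8359, -0.5486, 0.0136, -0.4225], [0.4009, 0.6274, 0.6676, -0.273], [-0.3748, -0.5526, 0.7444, -0.8279], [0.0, 0.0, 0.0, 1.0]]}
top {'fov_y': 53.9647, 'cx': 325.8423, 'cy': 240.4841, 'view': [[-0.0292, -0.9993, -0.0245, 0.0373], [0.9928, -0.0318, 0.1151, -0.5221], [-0.1158, -0.021, 0.9931, -1.0977], [0.0, 0.0, 0.0, 1.0]]}
```

View pics/scene0.png

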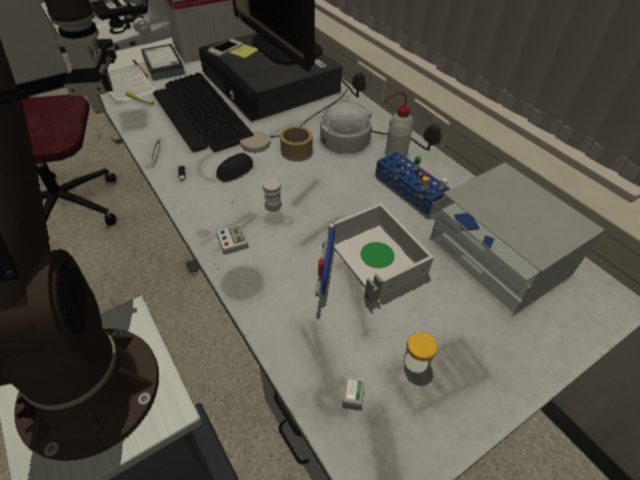

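View pics/top0.png

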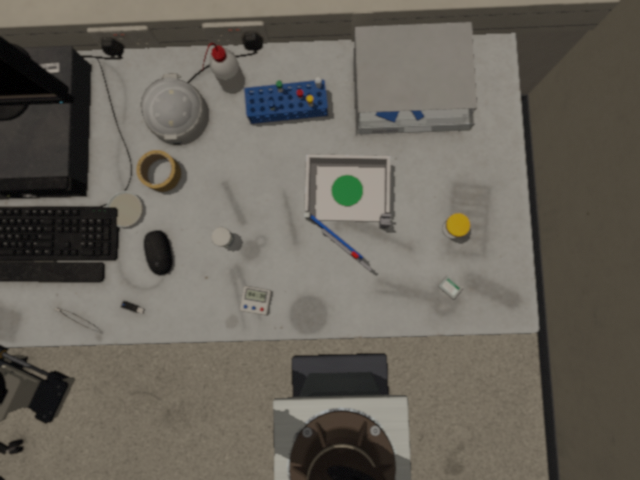

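Scene view: yellow cap at (422,347), mat at (377,255), red tab at about (321,267), and the gate is part open. Top view: cap (458,224), mat (347,190), hinge ≈(309,215), red tab (357,255), catch (386,220). I'll triangulate these next.

```bash
cat > h.py <<'E'
import numpy as np,cv2
from rig import r
def ray(n,uv,c=None):
    c=c or r.get_calibration(n);f=240/np.tan(np.radians(c["fov_y"])/2)
    x=(uv[0]-c["cx"])/f;y=(uv[1]-c["cy"])/f
    if n=="wrist":
        t=np.hypot(x,y);k=np.sin(t)/max(t,1e-9);d=np.array([x*k,-y*k,-np.cos(t)])
    else: d=np.array([x,-y,-1.])
    V=np.array(c["view"]);R=V[:3,:3]
    d=R.T@d;return -R.T@V[:3,3],d/np.linalg.norm(d)
def plane(n,uv,z,c=None):
    o,d=ray(n,uv,c);return o+d*(z-o[2])/d[2]
def tri(rays):
    A=sum(np.eye(3)-np.outer(d,d) for o,d in rays);b=sum((np.eye(3)-np.outer(d,d))@o for o,d in rays)
    p=np.linalg.solve(A,b);return p,[round(1000*np.linalg.norm((np.eye(3)-np.outer(d,d))@(p-o)),1) for o,d in rays]
H={"yellow":((15,120,100),(30,255,255)),"green":((50,100,40),(85,255,255)),"red":((0,140,60),(6,255,255)),"red2":((174,140,60),(180,255,255)),"blue":((100,130,30),(125,255,255))}
def mask(f,c,roi=None):
    h=cv2.cvtColor(f,cv2.COLOR_BGR2HSV);m=cv2.inRange(h,*map(np.array,H[c]))
    if c=="red": m|=cv2.inRange(h,*map(np.array,H["red2"]))
    if roi: 
        k=np.zeros_like(m);x0,y0,x1,y1=roi;k[y0:y1,x0:x1]=255;m&=k
    return m
def blob(f,c,roi=None):
    cs=cv2.findContours(mask(f,c,roi),cv2.RETR_EXTERNAL,cv2.CHAIN_APPROX_NONE)[0]
    b=max(cs,key=cv2.contourArea);m=cv2.moments(b)
    return np.array([m["m10"],m["m01"]])/m["m00"],cv2.contourArea(b),b
E
python3 - <<'E'
from h import *
S=cv2.imread("pics/scene0.png");T=cv2.imread("pics/top0.png")
for c,rs,rt in(("yellow",(390,320,450,380),(430,200,490,250)),("green",(340,230,410,280),(320,160,380,215)),("red",(305,250,335,290),(340,240,370,270)),("blue",(310,220,345,310),(300,205,385,285))):
    a,A,ba=blob(S,c,rs);b,B,bb=blob(T,c,rt)
    p,e=tri([ray("scene",a),ray("top",b)]);print(c,a.round(1),A,b.round(1),B,p.round(4),e,cv2.boundingRect(ba),cv2.boundingRect(bb))
    if c=="blue": print(cv2.minAreaRect(bb),[plane("top",q,.06).round(4) for q in cv2.boxPoints(cv2.minAreaRect(bb))])
    if c=="yellow": print(plane("top",b,.068),plane("scene",a,.068))
    if c=="green": print(plane("top",b,.01),plane("scene",a,.01))
im=np.hstack([cv2.resize(T[145:285,295:395],None,fx=4,fy=4,interpolation=2),cv2.resize(S[200:320,300:400],None,fx=4,fy=4,interpolation=2)[:560] if 0 else cv2.resize(S[200:340,305:405],None,fx=4,fy=4,interpolation=2)])
cv2.imwrite("pics/z.png",im)
E
```

```text
yellow [421.9 345.1] 584.5 [457.8 224.6] 425.5 [ 0.547  -0.2864  0.0637] [np.float64(0.6), np.float64(0.6)] (407, 332, 30, 27) (446, 213, 24, 24)
[ 0.54584307 -0.28492061  0.068     ] [ 0.54521208 -0.28803726  0.068     ]
green [377.  254.5] 585.0 [346.8 190.1] 655.0 [ 0.6495 -0.0338  0.0072] [np.float64(0.3), np.float64(0.3)] (361, 243, 33, 24) (332, 176, 30, 30)
[ 0.64865825 -0.0335295   0.01      ] [ 0.64807049 -0.03555884  0.01      ]
red [320.4 266.2] 40.5 [354.4 254.8] 17.5 [ 0.482  -0.0435  0.0859] [np.float64(0.1), np.float64(0.1)] (319, 259, 4, 17) (352, 252, 6, 6)
blue [327.4 258.9] 165.0 [328.1 230.3] 76.5 [0.5477 0.0172 0.0061] [np.float64(3.3), np.float64(3.3)] (322, 229, 12, 65) (311, 216, 42, 34)
((331.0082092285156, 233.09017944335938), (52.6231575012207, 3.2009220123291016), 39.80557632446289) [array([0.5751, 0.0568, 0.06  ]), array([0.5808, 0.0518, 0.06  ]), array([ 0.4984, -0.0401,  0.06  ]), array([ 0.4928, -0.0351,  0.06  ])]
```

View pics/z.png

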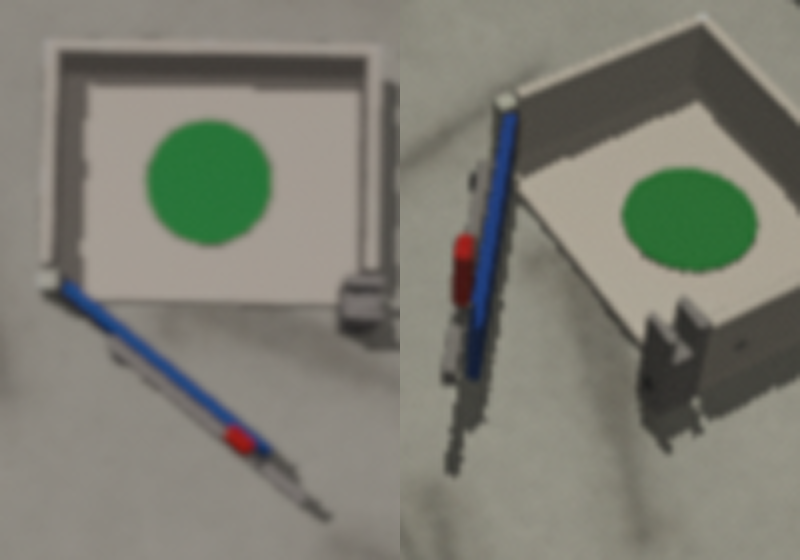

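```bash
cat >> h.py <<'E'
from scipy.spatial.transform import Rotation as Ro
def go(p,rpy):
    s=r.sense();R=Ro.from_euler("xyz",s["tcp_rot"],degrees=True);G=Ro.from_euler("xyz",rpy,degrees=True)
    print("shift",R.inv().apply(np.array(p)-s["ee_pos"]).round(4),"rot",(R.inv()*G).as_rotvec(degrees=True).round(2))
E
python3 - <<'E'
from h import *
P=lambda x,y:np.array([295+x/4,145+y/4])
w={k:plane("top",P(*v),.06) for k,v in dict(bl=(46,42),br=(382,46),hp=(48,278)).items()}
w.update({"catch":plane("top",P(365,292),.068),"barend":plane("top",P(328,518),.062)})
for k,v in w.items():print(k,v.round(4))
d=w["br"]-w["bl"];yaw=np.arctan2(d[0],-d[1]);print("yaw",yaw,np.linalg.norm(d))
mat=np.array([.6485,-.0342])
for y in(yaw,yaw*0):
    R=np.array([[np.cos(y),-np.sin(y)],[np.sin(y),np.cos(y)]])
    h=mat+R@[-.071,.088];print("hinge",h,"slot",mat+R@[-.080,-.091])
    v=w["barend"][:2]-h;print("gate dir",np.degrees(np.arctan2(-v[0],-v[1])),np.linalg.norm(v))
go([.547,-.2863,.20],[180,0,180])
E
```

```text
bl [0.7248 0.0608 0.06  ]
br [ 0.7151 -0.1385  0.06  ]
hp [0.5824 0.0631 0.06  ]
catch [ 0.5666 -0.1211  0.068 ]
barend [ 0.4368 -0.0947  0.062 ]
yaw -0.04880325099353972 0.19953684511546457
hinge [0.58187752 0.05715888] slot [ 0.56415592 -0.12118894]
gate dir 43.684760006441095 0.21006026739820485
hinge [0.5775 0.0538] slot [ 0.5685 -0.1252]
gate dir 43.44795314514194 0.20460953102121437
shift [-0.6166 -0.6555  0.046 ] rot [-8.000e-02 -1.000e-02 -2.475e+01]
```

```bash
R='[-0.28,-0.30,0,0,0,-24.75]'; python3 shift.py '[[-0.028,-0.03,0,0,0,-3],[-0.056,-0.06,0,0,0,-6],[-0.084,-0.09,0,0,0,-9],[-0.112,-0.12,0,0,0,-12],[-0.14,-0.15,0,0,0,-15],[-0.168,-0.18,0,0,0,-18],[-0.196,-0.21,0,0,0,-21],[-0.224,-0.24,0,0,0,-24],[-0.252,-0.27,0,0,0,-24.7],[-0.28,-0.30,0,0,0,-24.7]]' 0.092
python3 -c "
from h import *
go([.547,-.2863,.20],[180,0,180]);print(r.sense()['q'])"
```

```text
time: 0.93
ee_pos: [0.3903, 0.1759, 0.2457]
tcp_rot: [180.0, -0.0, -180.0]
contact_force: [0.4, 0.1, -1.1]
width: 0.0921
finger_force: 0.0
shift [-0.1566 -0.4622  0.0456] rot [ 0.01 -0.01  0.02]
[-38.03750107   6.21505939   7.31545941 116.30114785  -0.94649598
  57.53996922  59.76226162]
```

```bash
python3 shift.py '[[-0.013,-0.038,0,0,0,0],[-0.026,-0.076,0,0,0,0],[-0.039,-0.114,0,0,0,0],[-0.052,-0.152,0,0,0,0],[-0.065,-0.19,0,0,0,0],[-0.078,-0.228,0,0,0,0],[-0.091,-0.266,0,0,0,0],[-0.104,-0.304,0.01,0,0,0],[-0.117,-0.342,0.02,0,0,0],[-0.13,-0.38,0.03,0,0,0]]'
python3 shift.py '[[-0.013,-0.038,0,0,0,0],[-0.026,-0.08,0.01,0,0,0],[-0.026,-0.08,0.016,0,0,0],[-0.026,-0.08,0.016,0,0,0]]'
python3 - <<'E'
from h import *
go([.547,-.2863,.20],[180,0,180])
c=r.get_calibration("wrist");f=r.grab_frame("wrist");cv2.imwrite("pics/w1.png",f)
try:
    a,A,b=blob(f,"yellow");print(a,A,cv2.minEnclosingCircle(b),plane("wrist",a,.068,c))
    T=cv2.imread("pics/top0.png");t,_,_=blob(T,"yellow",(430,200,490,250))
    print(tri([ray("wrist",a,c),ray("top",t)]))
except Exception as e: print(e)
E
```

```text
time: 1.77
ee_pos: [0.5203, -0.204, 0.2152]
tcp_rot: [180.0, 0.0, 180.0]
contact_force: [0.3, 1.2, 0.6]
width: 0.0919
finger_force: 0.0
time: 2.1
ee_pos: [0.5446, -0.2851, 0.1976]
tcp_rot: [-180.0, -0.2, 179.7]
contact_force: [-0.2, 1.7, -0.1]
width: 0.0915
finger_force: 0.0
shift [-0.0024 -0.0012 -0.0024] rot [-0.04 -0.18 -0.31]
[320.00132326 237.13885687] 3904.5 ((319.948486328125, 236.8885498046875), 36.2424201965332) [ 0.54361296 -0.2848871   0.068     ]
(array([ 0.5454908 , -0.28535109,  0.0644337 ]), [np.float64(1.0), np.float64(1.0)])
```

View pics/w1.png

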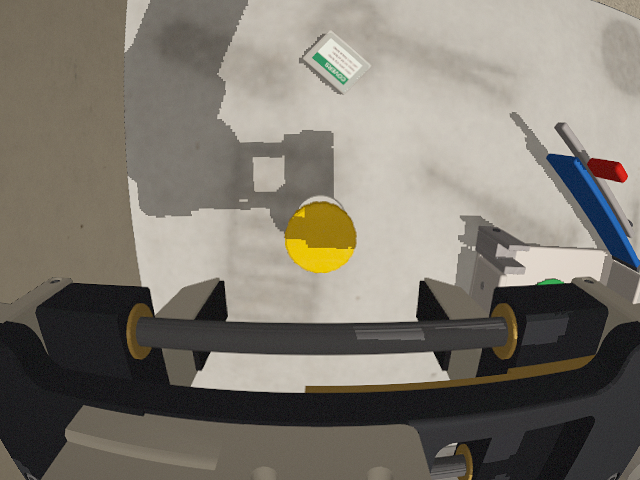

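The wrist view shows the cap at (320,237), between the open fingers. The coverslip box is at (335,62), well clear. The jar is at about (0.545, -0.285), directly below the TCP, so I'm going straight down.

```bash
python3 shift.py '[[0,0,0.03,0,0,0],[0,0,0.06,0,0,0],[0,0,0.09,0,0,0],[0,0,0.115,0,0,0],[0,0,0.13,0,0,0],[0,0,0.14,0,0,0],[0,0,0.14,0,0,0],[0,0,0.14,0,0,0]]'
python3 shift.py '[[0,0,0,0,0,0],[0,0,0,0,0,0],[0,0,0,0,0,0],[0,0,0,0,0,0],[0,0,0,0,0,0],[0,0,0,0,0,0],[0,0,0,0,0,0],[0,0,0,0,0,0]]' 0.04 15
```

```text
time: 2.82
ee_pos: [0.5463, -0.2812, 0.0603]
tcp_rot: [180.0, 0.0, -180.0]
contact_force: [0.5, 0.7, -0.1]
width: 0.0919
finger_force: 0.0
time: 3.48
ee_pos: [0.546, -0.2824, 0.0599]
tcp_rot: [-180.0, 0.0, 179.9]
contact_force: [-0.6, 0.7, 1.4]
width: 0.0536
finger_force: 15.0
```

```bash
python3 shift.py '[[0,0,-0.02,0,0,0],[0,0,-0.05,0,0,0],[0,0,-0.08,0,0,0],[0,0,-0.1,0,0,0],[0,0,-0.1,0,0,0]]'
python3 shift.py '[[-0.005,0.012,0,0,0,0],[-0.017,0.042,0,0,0,0.5],[-0.03,0.072,0,0,0,1],[-0.044,0.107,0,0,0,1.5],[-0.058,0.142,0,0,0,2],[-0.073,0.177,0,0,0,2.8],[-0.087,0.212,0,0,0,2.8],[-0.098,0.236,0,0,0,2.8],[-0.1025,0.248,0,0,0,2.8],[-0.1025,0.248,0,0,0,2.8]]'
python3 - <<'E'
from h import *
print(r.sense()["ee_pos"])
T=r.grab_frame("top");cv2.imwrite("pics/t2.png",T)
S=r.grab_frame("scene");cv2.imwrite("pics/s2.png",S)
a,A,_=blob(S,"yellow",(300,150,450,300));print(a,A)
b,B,_=blob(T,"yellow",(310,130,390,230)) ;print(b,B,tri([ray("scene",a),ray("top",b)]))
E
```

```text
time: 3.9
ee_pos: [0.548, -0.2834, 0.1641]
tcp_rot: [-179.9, 0.4, 179.9]
contact_force: [0.3, -0.7, 0.0]
width: 0.0538
finger_force: 15.0
time: 4.73
ee_pos: [0.6488, -0.0284, 0.1576]
tcp_rot: [179.9, -0.2, 177.5]
contact_force: [0.3, -0.2, -0.5]
width: 0.0539
finger_force: 15.0
[ 0.64877042 -0.02838564  0.1576247 ]
[377.49583333 205.86666667] 40.0Traceback (most recent call last):
  File "<stdin>", line 6, in <module>
  File "h.py", line 25, in blob
    b=max(cs,key=cv2.contourArea);m=cv2.moments(b)
ValueError: max() iterable argument is empty
```

Run:
```python
from h import *
for i in range(6):
    f=r.grab_frame("wrist");s=r.sense();print(s["ee_pos"].round(4),s["tcp_rot"].round(2),s["time"])
cv2.imwrite("pics/w2.png",f)
S=cv2.imread("pics/s2.png")[140:300,290:450];S=cv2.resize(S,(480,480),interpolation=2)
cv2.imwrite("pics/z2.png",np.hstack([f[:, :],S])[:,:][:600] if 0 else cv2.resize(np.hstack([f,S]),(800,343)))
```

```text
[ 0.6476 -0.0359  0.1589] [-1.7992e+02 -1.0000e-01  1.7706e+02] 4.8833
[ 0.6477 -0.0365  0.1592] [-1.7993e+02 -7.0000e-02  1.7700e+02] 4.9333
[ 0.6478 -0.0366  0.1595] [-1.7994e+02 -4.0000e-02  1.7698e+02] 4.9833
[ 0.648  -0.0364  0.1597] [-1.7996e+02 -2.0000e-02  1.7699e+02] 5.0333
[ 0.6482 -0.0361  0.1598] [-1.7997e+02 -1.0000e-02  1.7700e+02] 5.0833
[ 0.6483 -0.0358  0.1598] [-179.98   -0.    177.03] 5.1333
```

View pics/z2.png

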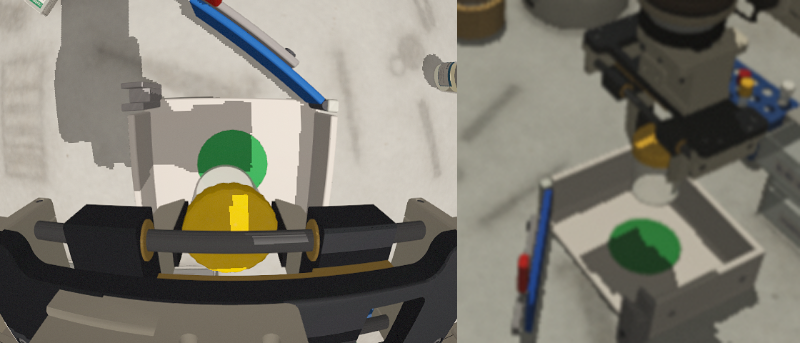

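The jar is held upright over the carrier. The mat centre is at about (232,160) in the wrist half of the picture, and the tool is aligned with the walls. Lowering now.

```bash
python3 shift.py '[[0,0.0015,0.02,0,0,0],[0,0.0015,0.045,0,0,0],[0,0.0015,0.065,0,0,0],[0,0.0015,0.078,0,0,0],[0,0.0015,0.085,0,0,0],[0,0.0015,0.088,0,0,0],[0,0.0015,0.0895,0,0,0],[0,0.0015,0.0895,0,0,0],[0,0.0015,0.0895,0,0,0],[0,0.0015,0.0895,0,0,0]]'
python3 -c "
from h import *
for i in range(4): r.grab_frame('wrist')
s=r.sense();print(s['ee_pos'],s['contact_force'])"
```

```text
time: 5.97
ee_pos: [0.6494, -0.0328, 0.0712]
tcp_rot: [180.0, 0.1, 177.2]
contact_force: [-0.1, 0.6, 0.4]
width: 0.0531
finger_force: 15.0
[ 0.64890837 -0.03263764  0.07063652] [-0.30630434  0.26139006 -0.9881219 ]
```

```bash
python3 shift.py '[[0,-0.0008,0.0005,0,0,0],[0,-0.001,0.001,0,0,0],[0,-0.001,0.001,0,0,0],[0,-0.001,0.001,0,0,0]]'
python3 shift.py '[[0,0,0,0,0,0],[0,0,0,0,0,0],[0,0,0,0,0,0],[0,0,0,0,0,0],[0,0,0,0,0,0]]' 0.072
python3 shift.py '[[0,0,-0.015,0,0,0],[0,0,-0.04,0,0,0],[0,0,-0.08,0,0,0],[0,0,-0.12,0,0,0],[0,0,-0.15,0,0,0],[0,0,-0.16,0,0,0],[0.02,0,-0.16,0,0,0],[0.06,0,-0.16,0,0,0],[0.1,0,-0.16,0,0,0],[0.1,0,-0.16,0,0,0]]'
python3 - <<'E'
from h import *
for i in range(4): r.grab_frame("top")
T=r.grab_frame("top");S=r.grab_frame("scene");cv2.imwrite("pics/s3.png",S);cv2.imwrite("pics/t3.png",T)
print(r.sense()["ee_pos"],r.sense()["tcp_rot"])
c=r.get_calibration("wrist");f=r.grab_frame("wrist");cv2.imwrite("pics/w3.png",f)
R=[]
for n,g,k in(("scene",S,None),("wrist",f,c)):
  for col,z in (("yellow",.078),("green",.01),("red",.104)):
    try: a,A,b=blob(g,col,(300,140,450,300) if n=="scene" else None);print(n,col,a.round(1),A,plane(n,a,z,k).round(4),cv2.boundingRect(b))
    except Exception as e: print(n,col,"none")
E
```

```text
time: 6.5
ee_pos: [0.6492, -0.0335, 0.0698]
tcp_rot: [180.0, 0.1, 177.2]
contact_force: [-0.3, 0.9, 5.9]
width: 0.0538
finger_force: 15.0
time: 6.92
ee_pos: [0.6485, -0.0338, 0.069]
tcp_rot: [-180.0, -0.0, 177.1]
contact_force: [-0.2, -0.2, -0.2]
width: 0.072
finger_force: 0.0
time: 7.75
ee_pos: [0.5394, -0.0292, 0.2268]
tcp_rot: [179.9, -0.6, 177.1]
contact_force: [0.9, -0.0, -1.2]
width: 0.0721
finger_force: 0.0
[ 0.55023421 -0.02875862  0.22934266] [-1.79979938e+02  6.94692903e-02  1.77165183e+02]
scene yellow [381.7 236.1] 345.5 [ 0.6479 -0.0403  0.078 ] (370, 227, 25, 19)
scene green [373.8 257.3] 171.5 [ 0.6365 -0.0382  0.01  ] (361, 244, 33, 23)
scene red [320.6 266.2] 48.5 [ 0.4743 -0.0557  0.104 ] (319, 259, 5, 17)
wrist yellow [318.1 314.9] 774.0 [ 0.6264 -0.0342  0.078 ] (291, 304, 55, 20)
wrist green [325.8 289.4] 1532.0 [ 0.6321 -0.027   0.01  ] (285, 268, 74, 55)
wrist red [297.4 144.7] 320.5 [ 0.4802 -0.0409  0.104 ] (285, 135, 26, 22)
```

View pics/w3.png

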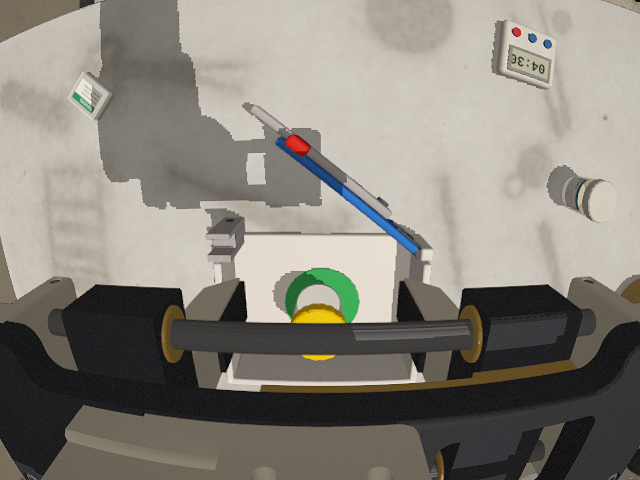

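The wrist view shows the jar on the mat (cap ≈(318,330), partly behind the gripper bar), the red tab at (297,145) and the bar end at (248,105). Next I'll turn to pinch the tab along the gate normal and hover over it.

```bash
python3 -c "
from h import *
print(r.sense()['q']);go([.481,-.044,.2],[180,0,48.8])"
python3 shift.py '[[0.01,0,0,0,0,7],[0.02,0,0,0,0,14],[0.03,0,0,0,0,21],[0.04,0,0,0,0,28],[0.05,0,0,0,0,35],[0.06,0,0,0,0,42],[0.065,0,0,0,0,49],[0.067,-0.01,0,0,0,56],[0.067,-0.015,0,0,0,63],[0.067,-0.018,0,0,0,70]]' 0.045
python3 -c "
from h import *
print(r.sense()['q']);go([.481,-.044,.2],[180,0,48.8])"
```

```text
[-21.46137364  19.47801001  25.04096231 103.46095496  -9.43916357
  59.07169705  94.34895804]
shift [ 0.0682 -0.0186  0.0292] rot [4.0000e-02 5.0000e-02 1.2836e+02]
time: 8.93
ee_pos: [0.4817, -0.0442, 0.2294]
tcp_rot: [180.0, 0.1, 106.8]
contact_force: [0.5, 0.4, -0.4]
width: 0.045
finger_force: 0.0
[-34.17005809  14.15893806  40.84408417 112.95301844 -10.98921516
  56.68435157  28.65733285]
shift [ 0.0004 -0.0006  0.0294] rot [5.000e-02 4.000e-02 5.798e+01]
```

```bash
python3 shift.py '[[0,0,0,0,0,7],[0,0,0,0,0,14],[0,0,0,0,0,21],[0,0,0,0,0,28],[0,0,0,0,0,35],[0,0,0,0,0,42],[0,0,0,0,0,49],[0,0,0,0,0,55],[0,0,0,0,0,58],[0,0,0,0,0,58]]'
python3 - <<'E'
from h import *
for i in range(4): r.grab_frame("top")
c=r.get_calibration("wrist");f=r.grab_frame("wrist");cv2.imwrite("pics/w4.png",f)
S=r.grab_frame("scene");T=r.grab_frame("top");cv2.imwrite("pics/s4.png",S);cv2.imwrite("pics/t4.png",T)
s=r.sense();print(s["ee_pos"],s["tcp_rot"],s["q"].round(1))
for n,g,k in(("scene",S,None),("wrist",f,c),("top",T,None)):
  for col,z in (("yellow",.078),("green",.01),("red",.104)):
    try: a,A,b=blob(g,col,{"scene":(300,140,450,300),"wrist":None,"top":(300,150,395,285)}[n]);print(n,col,a.round(1),A,plane(n,a,z,k).round(4),cv2.boundingRect(b))
    except Exception as e: print(n,col,"none")
E
```

```text
time: 9.77
ee_pos: [0.4819, -0.0435, 0.2293]
tcp_rot: [179.9, 0.0, 49.0]
contact_force: [0.1, -0.1, 0.2]
width: 0.0451
finger_force: 0.0
[ 0.48109221 -0.04351169  0.22928905] [ 1.79992983e+02 -8.88572795e-03  4.91988449e+01] [-44.   16.7  54.5 113.6 -16.1  57.6 -22.7]
scene yellow [381.7 236.1] 345.5 [ 0.6478 -0.0404  0.078 ] (370, 227, 25, 19)
scene green [373.9 257.3] 172.5 [ 0.6366 -0.0384  0.01  ] (361, 244, 33, 23)
scene red [320.4 266.5] 43.5 [ 0.4736 -0.0561  0.104 ] (319, 259, 4, 17)
wrist yellow [469.9  93.7] 3160.5 [ 0.6452 -0.0341  0.078 ] (439, 61, 63, 65)
wrist green [428.3  97.3] 1806.5 [ 0.634  -0.0223  0.01  ] (406, 59, 64, 78)
wrist red [321.7 231.3] 339.0 [ 0.4837 -0.0383  0.104 ] (316, 215, 13, 33)
top yellow [356.8 177.9] 4.0 [ 0.6615 -0.056   0.078 ] (356, 176, 3, 4)
top green [334.5 184. ] 2.0 [ 0.6651 -0.0037  0.01  ] (333, 181, 4, 7)
top red none
```

View pics/w4.png

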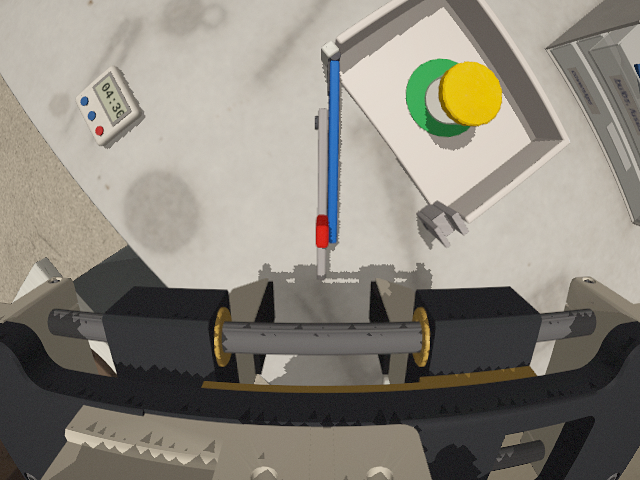

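The wrist view shows the yellow jar standing in the mat (cap (471,93), mat around it). The gate and bar run vertically at columns 334 and 321, the tab is at (322,231), and the tool yaw matches the gate. Next I'll measure the gate angle, and the jar-to-mat offset by circle fit.

Run:
```python
from h import *
from scipy.optimize import least_squares
f=cv2.imread("pics/w4.png");c=r.get_calibration("wrist")
print("cam",ray("wrist",(320,240),c))
m=mask(f,"blue",(325,55,342,246));ys,xs=np.nonzero(m)
P=np.array([plane("wrist",(np.mean(xs[ys==y]),y),.06,c)[:2] for y in range(65,240,5)])
v=np.linalg.svd(P-P.mean(0))[2][0];print("gate world angle",np.degrees(np.arctan2(-v[0],-v[1]))%180,P[0],P[-1])
for uv,z in (((321.5,112),.064),((321.5,275),.064),((322,216),.104),((322,234),.104),((322,248),.104),((332,52),.06)):print(uv,plane("wrist",uv,z,c).round(4))
def fit(b,z,rad,keep):
    q=np.array([plane("wrist",p[0],z,c)[:2] for p in b if keep(*p[0])])
    s=least_squares(lambda x:np.hypot(*(q-x).T)-rad,q.mean(0),loss="soft_l1",f_scale=.001);return s.x.round(4),np.sqrt(np.mean(s.fun**2)).round(4)
_,_,g=blob(f,"green");print("mat",fit(g,.01,.04,lambda x,y:x<420 or (y>128 and x<455) or (y<66 and x<440)))
_,_,y=blob(f,"yellow");print("cap",fit(y,.078,.0275,lambda x,y:x>475 or y<75))
S=cv2.imread("pics/s4.png")
a=blob(S,"red",(300,230,345,300))[0];b=blob(f,"red")[0];print("tab tri",tri([ray("scene",a),ray("wrist",b,c)]))
```

```text
cam (array([0.52890332, 0.01459617, 0.36785866]), array([-0.18469515, -0.20797846, -0.96053769]))
gate world angle 41.32036323014074 [0.57513077 0.05257412] [ 0.4807655  -0.05569656]
(321.5, 112) [0.5414 0.029  0.064 ]
(321.5, 275) [ 0.4505 -0.0762  0.064 ]
(322, 216) [ 0.4911 -0.0298  0.104 ]
(322, 234) [ 0.4823 -0.04    0.104 ]
(322, 248) [ 0.4752 -0.0482  0.104 ]
(332, 52) [0.5812 0.0621 0.06  ]
mat (array([ 0.6486, -0.0327]), np.float64(0.0008))
cap (array([ 0.6463, -0.0349]), np.float64(0.0007))
tab tri (array([ 0.48125196, -0.04285426,  0.0850426 ]), [np.float64(1.3), np.float64(1.3)])
```

Gate and tool agree (41.3°), and the jar is within 3 mm of the mat centre. Going down on the tab.

```bash
python3 shift.py '[[0,0,0.03,0,0,0],[0,0,0.06,0,0,0],[0,0,0.09,0,0,0],[0,0,0.115,0,0,0],[0,0,0.13,0,0,0],[0,0,0.137,0,0,0],[0,0,0.137,0,0,0],[0,0,0.137,0,0,0]]'
python3 shift.py '[[0,0,0,0,0,0],[0,0,0,0,0,0],[0,0,0,0,0,0],[0,0,0,0,0,0],[0,0,0,0,0,0],[0,0,0,0,0,0],[0,0,0,0,0,0],[0,0,0,0,0,0],[0,0,0,0,0,0]]' 0.004 12
```

```text
time: 10.78
ee_pos: [0.4813, -0.0437, 0.0927]
tcp_rot: [180.0, -0.0, 49.1]
contact_force: [-0.2, -0.6, 0.0]
width: 0.0452
finger_force: 0.0
time: 11.53
ee_pos: [0.4813, -0.0435, 0.0924]
tcp_rot: [180.0, -0.0, 49.1]
contact_force: [0.9, -0.4, 1.8]
width: 0.0101
finger_force: 12.0
```

```bash
python3 shift.py '[[0.002,0,-0.004,0,0,0],[0.004,0,-0.008,0,0,0],[0.006,0,-0.012,0,0,0],[0.008,0,-0.015,0,0,0],[0.01,0,-0.018,0,0,0],[0.012,0,-0.021,0,0,0],[0.014,0,-0.0235,0,0,0],[0.014,0,-0.0235,0,0,0],[0.014,0,-0.0235,0,0,0]]'
python3 - <<'E'
from h import *
for i in range(3): r.grab_frame("top")
s=r.sense();print(s["ee_pos"],s["tcp_rot"],s["contact_force"],s["q"].round(1))
h=np.array([.5819,.0572]);p=s["ee_pos"][:2];R0=Ro.from_euler("xyz",s["tcp_rot"],degrees=True)
v=p-h;print("r",np.linalg.norm(v),"ang",np.degrees(np.arctan2(-v[0],-v[1])))
L=.058+.0709
for th in (38.3,35.3,32.3,29.3,26.3,23.3,20.3,17.3,14.3,11.3,8.3,5.3,2.8):
    t=np.radians(th);q=h+L*np.array([-np.sin(t),-np.cos(t)])+.009*np.array([-np.cos(t),np.sin(t)])
    print(th,q.round(4),R0.inv().apply(np.r_[q-p,0]).round(4))
t=np.radians(41.3);print("expected now",h+L*np.array([-np.sin(t),-np.cos(t)])+.009*np.array([-np.cos(t),np.sin(t)]))
S=r.grab_frame("scene");cv2.imwrite("pics/s5.png",cv2.resize(S[190:340,260:440],None,fx=4,fy=4,interpolation=2))
E
```

```text
time: 12.28
ee_pos: [0.4902, -0.0329, 0.1159]
tcp_rot: [180.0, -0.0, 49.2]
contact_force: [-3.2, -3.5, 2.5]
width: 0.0101
finger_force: 12.0
[ 0.49017753 -0.03300429  0.11583875] [ 1.79990731e+02 -1.36536075e-02  4.91333224e+01] [-2.70526368 -3.18580474  3.97198367] [-36.1  27.2  46.  119.7 -28.1  44.3 -13.3]
r 0.1286461257496057 ang 45.47812009723765
38.3 [ 0.4949 -0.0384] [-0.0009  0.0071  0.    ]
35.3 [ 0.5001 -0.0428] [-0.0009  0.0139  0.    ]
32.3 [ 0.5054 -0.0469] [-0.0006  0.0206  0.    ]
29.3 [ 0.511  -0.0508] [0.0001 0.0274 0.    ]
26.3 [ 0.5167 -0.0544] [0.0012 0.0341 0.    ]
23.3 [ 0.5226 -0.0576] [0.0026 0.0407 0.    ]
20.3 [ 0.5287 -0.0606] [0.0044 0.0472 0.    ]
17.3 [ 0.535  -0.0632] [0.0065 0.0536 0.    ]
14.3 [ 0.5413 -0.0655] [0.0089 0.0599 0.    ]
11.3 [ 0.5478 -0.0674] [0.0117 0.0661 0.    ]
8.3 [ 0.5544 -0.0691] [0.0148 0.0721 0.    ]
5.3 [ 0.561  -0.0703] [0.0181 0.078  0.    ]
2.8 [ 0.5666 -0.0711] [0.0212 0.0827 0.    ]
expected now [ 0.49006441 -0.03369793]
```

View pics/s5.png

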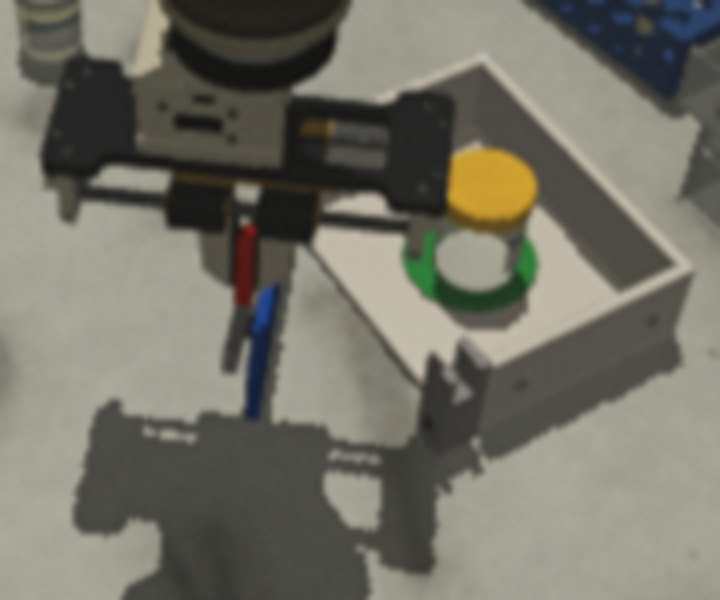

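The scene crop shows the bar's free end lifted above the gate edge, with the tab held and the jar upright. Now I'll swing the gate about its hinge.

```bash
python3 shift.py '[[-0.0009,0.0071,0,0,0,-3],[-0.0009,0.0139,0,0,0,-6],[-0.0006,0.0206,0,0,0,-9],[0.0001,0.0274,0,0,0,-12],[0.0012,0.0341,0,0,0,-15],[0.0026,0.0407,0,0,0,-18],[0.0044,0.0472,0,0,0,-21],[0.0065,0.0536,0,0,0,-24],[0.0089,0.0599,0,0,0,-27],[0.0089,0.0599,0,0,0,-27]]'
python3 - <<'E'
from h import *
for i in range(4): r.grab_frame("top")
s=r.sense();print(s["ee_pos"],s["tcp_rot"],s["contact_force"],s["q"].round(1))
h=np.array([.5819,.0572]);p=s["ee_pos"][:2];R0=Ro.from_euler("xyz",s["tcp_rot"],degrees=True)
L=.1289
for th in (14.3,11.3,8.3,5.3,2.8,1.8):
    t=np.radians(th);q=h+L*np.array([-np.sin(t),-np.cos(t)])+.009*np.array([-np.cos(t),np.sin(t)])
    print(th,q.round(4),R0.inv().apply(np.r_[q-p,0]).round(4))
E
```

```text
time: 13.32
ee_pos: [0.5428, -0.0656, 0.1158]
tcp_rot: [179.9, -0.0, 76.3]
contact_force: [-0.1, -3.5, 0.8]
width: 0.0096
finger_force: 12.0
[ 0.54126363 -0.06516839  0.11577231] [ 1.79977086e+02 -1.01625729e-02  7.60624185e+01] [ 1.66281664 -2.74589932  1.87849496] [-25.   29.5  36.9 112.  -24.1  46.3  11.4]
14.3 [ 0.5413 -0.0655] [-0.0003  0.0002  0.    ]
11.3 [ 0.5478 -0.0674] [-0.0006  0.0069  0.    ]
8.3 [ 0.5544 -0.0691] [-0.0006  0.0137  0.    ]
5.3 [ 0.561  -0.0703] [-0.0002  0.0204  0.    ]
2.8 [ 0.5666 -0.0711] [0.0003 0.026  0.    ]
1.8 [ 0.5689 -0.0714] [0.0006 0.0283 0.    ]
```

Forces are small and the path matches the model. Next I'll close to the stop with a slight over-push, watching the force.

```bash
python3 shift.py '[[-0.0005,0.006,0,0,0,-3],[-0.0006,0.0125,0,0,0,-6],[-0.0003,0.019,0,0,0,-9],[0,0.024,0,0,0,-11],[0.0003,0.026,0,0,0,-11.3],[0.0003,0.027,0,0,0,-11.3],[0.0003,0.027,0,0,0,-11.3],[0.0003,0.027,0,0,0,-11.3]]'
python3 - <<'E'
from h import *
for i in range(3): r.grab_frame("top")
s=r.sense();print(s["ee_pos"],s["tcp_rot"],s["contact_force"],s["ft_torque"])
c=r.get_calibration("wrist");f=r.grab_frame("wrist");S=r.grab_frame("scene")
cv2.imwrite("pics/z6.png",cv2.resize(np.hstack([f,cv2.resize(S[190:340,290:440],(480,480),interpolation=2)]),(800,343)))
E
```

```text
time: 14.18
ee_pos: [0.5671, -0.0711, 0.1157]
tcp_rot: [-180.0, -0.0, 87.4]
contact_force: [-0.1, -2.0, 1.6]
width: 0.0099
finger_force: 12.0
[ 0.56714185 -0.07121438  0.11568004] [-1.79973262e+02 -1.43136745e-02  8.74321864e+01] [-1.40634405 -1.32957915  1.91710172] [-0.32487666  0.26107348 -0.091422  ]
```

View pics/z6.png

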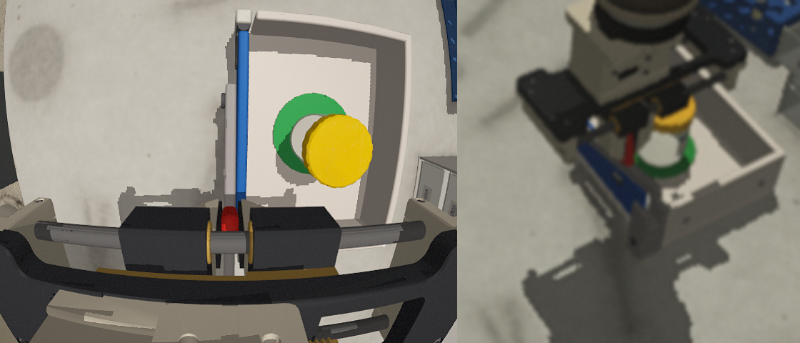

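The gate lies across the carrier front (blue at column ~242) with the bar still raised, and the jar stands upright inside. I'll push gently against the stop and measure the gate angle.

```bash
python3 shift.py '[[0,0.001,0,0,0,0],[0,0.002,0,0,0,0],[0,0.002,0,0,0,0],[0,0.002,0,0,0,0],[0,0.002,0,0,0,0]]'
python3 - <<'E'
from h import *
for i in range(3): r.grab_frame("top")
s=r.sense();print(s["ee_pos"],s["tcp_rot"],s["contact_force"])
c=r.get_calibration("wrist");f=r.grab_frame("wrist");m=mask(f,"blue",(310,40,360,280))
ys,xs=np.nonzero(m);P=np.array([plane("wrist",(np.mean(xs[ys==y]),y),.06,c)[:2] for y in range(50,260,5) if (ys==y).sum()>3])
v=np.linalg.svd(P-P.mean(0))[2][0];print("gate",(np.degrees(np.arctan2(-v[0],-v[1]))+90)%180-90,P[0],P[-1])
E
```

```text
time: 14.85
ee_pos: [0.5674, -0.0716, 0.1151]
tcp_rot: [-179.8, -0.0, 87.4]
contact_force: [-8.0, -2.5, 2.2]
width: 0.0099
finger_force: 12.0
[ 0.56738946 -0.07162477  0.11505162] [-1.79761442e+02 -1.85321085e-02  8.74151587e+01] [-6.64551495 -1.83867341  3.35833303]
gate 3.1606091488043546 [0.58121099 0.04943795] [ 0.57504942 -0.06033165]
```

The gate is on its stop: force rose to 8 N with no further motion. Lowering the bar into the slot.

```bash
python3 shift.py '[[-0.002,-0.001,0.0025,0,0,0],[-0.004,-0.001,0.0055,0,0,0],[-0.006,-0.001,0.0085,0,0,0],[-0.008,-0.001,0.0115,0,0,0],[-0.01,-0.001,0.0155,0,0,0],[-0.012,-0.001,0.0195,0,0,0],[-0.014,-0.001,0.0235,0,0,0],[-0.014,-0.001,0.0235,0,0,0],[-0.014,-0.001,0.0235,0,0,0]]'
python3 -c "
from h import *
for i in range(3): r.grab_frame('top')
s=r.sense();print(s['ee_pos'],s['tcp_rot'],s['contact_force'])"
```

```text
time: 15.8
ee_pos: [0.5666, -0.0845, 0.0916]
tcp_rot: [-179.8, -0.1, 87.5]
contact_force: [-5.3, 1.5, 2.5]
width: 0.0098
finger_force: 12.0
[ 0.56663046 -0.08451581  0.09154339] [-1.79834460e+02 -7.65342315e-02  8.74759037e+01] [-5.76524804  1.63454965  1.46412329]
```

```bash
python3 shift.py '[[0,0,0,0,0,0],[0,0,0,0,0,0],[0,0,0,0,0,0],[0,0,0,0,0,0],[0,0,0,0,0,0]]' 0.03
python3 shift.py '[[0,0,-0.015,0,0,0],[0,0,-0.04,0,0,0],[0,0,-0.08,0,0,0],[0,0,-0.12,0,0,0],[0,0,-0.15,0,0,0],[0,-0.03,-0.15,0,0,0],[0,-0.07,-0.15,0,0,0],[0,-0.11,-0.15,0,0,0],[0,-0.14,-0.15,0,0,0],[0,-0.14,-0.15,0,0,0]]'
python3 - <<'E'
from h import *
for i in range(3): r.grab_frame("top")
f=r.grab_frame("wrist");c=r.get_calibration("wrist");S=r.grab_frame("scene")
a=blob(S,"red",(320,210,400,300))[0];b=blob(f,"red",(250,60,480,300))[0];print(a,b,tri([ray("scene",a),ray("wrist",b,c)]))
cv2.imwrite("pics/z7.png",cv2.resize(np.hstack([f,cv2.resize(S[190:310,320:440],(480,480),interpolation=2)]),(800,343)))
E
```

```text
time: 16.37
ee_pos: [0.5683, -0.0854, 0.0923]
tcp_rot: [180.0, 0.0, 87.5]
contact_force: [0.1, -0.2, -0.1]
width: 0.0294
finger_force: 0.0
time: 17.2
ee_pos: [0.4221, -0.0795, 0.2416]
tcp_rot: [-179.8, -0.2, 87.4]
contact_force: [-0.8, 0.2, 0.2]
width: 0.0303
finger_force: 0.0
[365.05399061 262.68075117] [472.73997494 224.31077694] (array([ 0.56554346, -0.08248991,  0.0797235 ]), [np.float64(3.3), np.float64(3.3)])
```

View pics/z7.png

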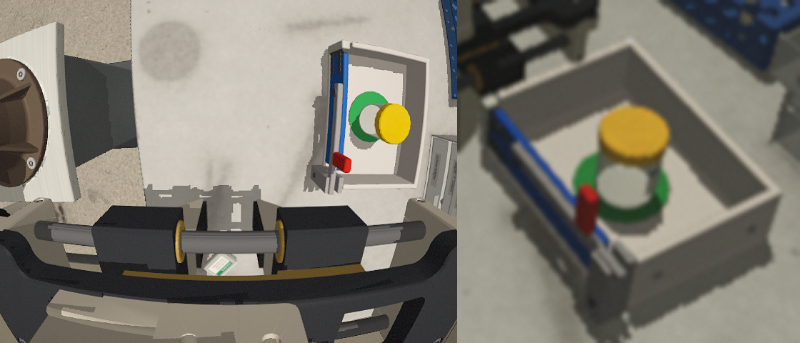

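The bar lies level in the catch slot between both lips: tab at (585,210) in the scene half, with tri xy matching the shut pose and no raised height. The jar is upright on the mat, so I'm handing in.

```bash
python3 -c "
from rig import r
print(r.hand_in())"
```

```text
the job is handed in; nothing more can be done
None
```

The job is handed in at about 17 s: the yellow-capped jar stands upright within about 3 mm of the mat centre, the blue gate is shut against its stop, the latch bar lies level in the catch slot, and the arm stayed clear of the other items; no verdict was returned.

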